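# Load a D cell into a work light against its coil spring

### The arm

A 6-joint arm with a two-finger parallel gripper is mounted at the origin on the work surface. World frame = base frame: x ahead of the robot, y to its left, z up, the work surface at z = 0. Lengths are in m, angles in rad, forces in N, time in s.
With the tool pointing down it reaches from about 0.225 to 0.875 m from the base axis. Payload 3.4 kg.
Tool frame: the origin (TCP) lies at the very end of the fingers, on their centre line; the grasp point (between the pads) lies 19 mm behind it (grip_point_offset is the distance from the TCP to the grasp point, in m); z points along the fingers, y is the line along which they close (so a half turn about z gives the same grasp; the last joint's range is limited). The gripper opens to 85 mm and grips with 20 to 120 N. Pads are 22 mm wide; open, the fingers measure 114 mm over their backs; the gripper's body (76 mm by 85 mm) begins 54 mm behind the grasp point. The pads swing forward as they close: fully open they stand 13 mm farther back than shut.
Start: joints at [-1.234, 0.276, 1.505, -0, 1.361, -0.121], TCP at [0.254, -0.516, 0.231] pointing down, gripper open.
Joint ranges: [-2.89, 2.89], [-0.75, 2.08], [0.22, 2.7], [-1.18, 4.32], [0.11, 2.71], [-2.7, 2.7]. Speed limits (rad/s): [2.57, 2.57, 3.14, 3.14, 3.14, 3.14].

### API

Orientations are given as a unit quaternion [w, x, y, z].
In Python, from cell import observe, get_image, finish_job, grip_point_offset gives the robot as it stands.
- The arm moves only by the shell command python3 -m inch 'ROWS' [OPENING] [FORCE]. ROWS is a JSON list of rows, 1 to 8 of them, each an object with the fields tx, ty, tz (the shift in m), rx, ry, rz (a rotation vector in rad); a field left out counts as zero; each row shifts and turns the commanded pose from where the row before left it, along the tool's axes as they then stand; what a row does not reach is not made up. A row lasts 1/8 s, in which the tool goes at most 0.0625 m and 0.188 rad, less where a joint would pass 70% of its speed; a pose out of reach is approached as far as the arm can. OPENING is the opening from 0.0 (shut) to 1.0 (fully open), set as the command begins (- or left out keeps the last). The fingers move at their own pace and stop on an object; FORCE is the grip in N (left out, the last holds). Time passes only in rows, so rows that do not move let the fingers close. It prints the time, the measured TCP pose, the force, the opening and the grip force at its end. Input that does not fit is refused with a message, and nothing moves.
- observe(): the state, without advancing time (a new reading comes with each control period).
- get_image(name): name is "scene" or "top" or "wrist"; returns a dict with "image" (400x640x3 uint8, red, green, blue), "K" (3x3 intrinsics, pixels), "T" (4x4, takes a point from camera to world coordinates). Camera axes: x right, y up, looking along -z (the intrinsics and any distortion apply to the point x, -y, -z); pixel columns grow to the right and rows downward; lengths in m; the calibration is good to about 2 mm. A picture is of the moment at which its call begins. There is no depth.
- finish_job(): hands the job in; it is judged then, once.
The state is a dict: "clock": time; "joint_positions": joint angles; "dq": joint speeds; "effort": joint torques, N m; "tcp_pos": TCP position; "ee_rot": TCP orientation; "contact_force": force on the tool from outside, world axes, zero at the start; "wrist_torque": the same for the moment, N m; "finger_gap": opening from 0.0 (shut) to 1.0 (fully open); "grip_force": force on a finger pad.
Only numpy, scipy, OpenCV 4.12 (cv2) and the standard library are available. Lean on these libraries where they do the work, as an engineer would, in place of code of your own. Each camera call takes 0.05 s, during which the arm holds its last target. There are 200 camera calls.

### The job

Load the D cell from the wooden cradle into the open battery bay of the work light: hold it with its button end clearly raised, push its flat end back against the coil spring without squashing the spring solid, then lower the button end in behind the low end wall and gently press the cell down until it lies level on the bay floor, held by the spring. Let go of it, and leave the loose things lying around (battery cover, tape measure, wood offcut, wrench) where they are.

Things in the scene. Friction and masses are not known exactly. Their poses are not given: they have to be found in the camera images.
- cell: Loose D battery cell, a grey and dark metal cylinder 33 in diameter, about 140 g: body 58 long, then a button 10 in diameter standing 3 proud of one end, 61 over all. Origin on its axis, midway along the 61. x runs along the axis towards the button (flat end x = -30.5, button tip x = +30.5). It starts lying on the cradle, axis 26.5 above the bench.
- cell_button (a point): Centre of the button's tip, at x = +30.5 mm of the cell.
- cradle: Fixed wooden block 100 x 70 x 10 (x, y, z) with two ribs along x, 60 long, 3 thick, 7 high, inner faces at y = +-14.5 mm; the cell lies along x between them. Origin at the centre of its underside.
- lamp: Fixed black work light lying lens down, cover off: housing 158 x 132 x 28 high, with a bar handle, 12 above the bench, reaching 97 mm from the centre on the +y side. Origin at the centre of the underside. x runs along the battery bay, from the spring to the low end wall (away from the robot, give or take the yaw), z up. The bay's floor is the housing's top, z = 28.
- bay (a point): Centre of the bay floor (28 above the bench), axes as the lamp's. Two ribs along x, 44 long, 3 thick, 7 high, inner faces at y = +-15.5, guide the cell; nothing else stands beside the bay. Seated, the cell's x is along the lamp's x, its axis 16.5 above this point, its centre over it to +-5 mm in x. Held by the spring it does not drop home by itself but must be pushed down (4 to 14 N).
- spring_end (a point): Nominal tip of the free coil spring, 26 mm to -x of the bay's centre and 16.5 above its floor. The spring, 13 in diameter, pushes to +x and ends in a dome (7 mm ball). Its wall, 34 wide and 34 high above the floor, has its face 20 behind the tip. Both end walls and the spring share a carrier with play: together they truly lie up to 5 mm either way along x, unreported.
- low_wall (a point): Nominal top edge, mid width, of the low end wall's face towards the spring: 30.5 mm to +x of the bay's centre, 22 above the floor. Wall 5 thick, 34 wide. It shifts with the spring's carrier (up to 5 mm, unreported); from free spring tip to this face is always 56.5, so the seated cell presses the spring 4.5. Pushed in less, its button end lands on top of this wall.
- spring (a joint): How far the coil spring is pressed in (m), 0 when free; it pushes back with 1.0 N per mm and is squashed solid at 8 mm (8 N).
- cover: Loose black battery cover, a plate 90 x 44 x 9, lying on the bench. Origin at the centre of its underside. Leave it.
- tape_measure: Loose grey tape measure 66 x 38 x 60 high standing on the bench. Origin at the centre of its underside. Leave it.
- offcut: Loose block of light wood 70 x 45 x 40 high. Origin at the centre of its underside. Leave it.
- wrench: Loose steel wrench about 170 long, lying flat. Origin near its middle. Leave it.
Mind the look-alikes: they are no part of the job. Leave any turquoise look-alike of the cell alone.

How it is judged:
On the way:
1. with the cell's button end raised (axis at least 0.15 rad from level), its flat end presses the spring in by more than 4.5 mm (value of joint spring above 0.0045 m and angle between cell's own x axis and vertical below 1.42 rad and x of cell_button in the frame of lamp above 0.01 m), for 0.1 s.
At the end, for the whole second after the job is handed in: The cell lies at rest and released in the bay, button end towards the low wall: its centre within 8 mm of the lamp's centre along the bay and 3.5 mm across, its axis within 2 mm of the seated height and 0.06 rad of the lamp's x axis, and the spring pressed between 3 and 6 mm (x of cell in the frame of lamp between -0.008 and 0.008 m and y of cell in the frame of lamp between -0.0035 and 0.0035 m and z of cell in the frame of lamp between 0.042 and 0.0465 m and angle between the x axis of cell and the x axis of lamp, either way round below 0.06 rad and x of cell_button in the frame of lamp above 0.02 m and value of joint spring between 0.003 and 0.006 m and linear speed of cell below 0.01 m/s and contact force between the fingers and cell below 0.1 N); the robot touches nothing.
It fails at once if the spring is squashed solid (pressed more than 7.8 mm) (value of joint spring above 0.0078 m).
It fails at once if the cell is forced on to the lamp's bay with more than 25 N (contact force between cell and lamp above 25 N).
It fails at once if the battery cover, tape measure, offcut or wrench is moved by more than 20 mm (distance of any of cover, tape_measure, offcut, wrench from where it was at the start of the episode above 0.02 m).
It also fails if it takes over 72 s, if anything falls off the work surface, if the arm or the gripper's body presses on something with over 40 N, if the wrist force passes 120 N, or if a joint passes its speed limit or range.

## Working session

There is one attempt and no reset: what is moved stays moved. The work goes in short steps, Python scripts to look and compute and a shell command to move; the robot and the scene stay as the last step left them, time stands still between calls to the robot, and variables do not carry over. Pictures are saved under pics/ and viewed, at most 10 in all, crops included, and the job is handed in when it is done.

```bash
mkdir -p pics; ls; cat > h.py <<'E'
import numpy as np, cv2
from cell import observe, get_image, finish_job, grip_point_offset
def shot(n,f):
    d=get_image(n); np.savez('pics/'+f+'.npz',**{k:d[k] for k in d}); cv2.imwrite('pics/'+f+'.png',d['image'][:,:,::-1]); return d
def ray(d,u,v):
    K=np.array(d['K']);T=np.array(d['T'])
    p=np.linalg.inv(K)@[u,v,1]; r=T[:3,:3]@[p[0],-p[1],-p[2]]; return T[:3,3],r
def at(d,u,v,z):
    o,r=ray(d,u,v); return o+r*(z-o[2])/r[2]
def proj(d,P):
    K=np.array(d['K']);T=np.array(d['T'])
    p=T[:3,:3].T@(np.array(P)-T[:3,3]); q=K@[p[0],-p[1],-p[2]]; return q[:2]/q[2]
E
python3 - <<'E'
from h import *
a=shot('top','top1');b=shot('scene','scene1')
print({k:np.shape(v) for k,v in a.items()},a['K'],a['T'],observe(),grip_point_offset)
E
```

```text
pics
{'image': (400, 640, 3), 'K': (3, 3), 'T': (4, 4)} [[500.69160909   0.         315.44905262]
 [  0.         500.69160909 205.4861671 ]
 [  0.           0.           1.        ]] [[-0.01683788  0.98359748 -0.17958979  0.36102006]
 [-0.99960285 -0.01250047  0.02525625  0.0102979 ]
 [ 0.02259703  0.17994373  0.98341732  1.13321832]
 [ 0.          0.          0.          1.        ]] {'clock': 0.1, 'joint_positions': array([-1.23401805e+00,  2.76520354e-01,  1.50602051e+00,  3.20434473e-05,
        1.36073705e+00, -1.20998187e-01]), 'dq': array([-5.12566748e-05, -8.97997128e-04, -8.79472139e-04,  1.11351562e-04,
        1.50821449e-04, -8.06332082e-04]), 'effort': array([-4.27520206e-05, -4.17701197e+01, -2.46405923e+01, -2.16701242e-04,
        5.78416366e-03, -4.79984436e-06]), 'tcp_pos': array([ 0.25396707, -0.51532706,  0.23052717]), 'ee_rot': array([-8.39417720e-04,  9.73919666e-01,  2.26891546e-01, -7.51595109e-05]), 'contact_force': array([-0.39356953,  0.64497642, -0.21305548]), 'wrist_torque': array([ 0.05988064, -0.00675634, -0.01249439]), 'grip_force': 0.0, 'finger_gap': 1.0002285099967656} 0.0187
```

View pics/top1.png

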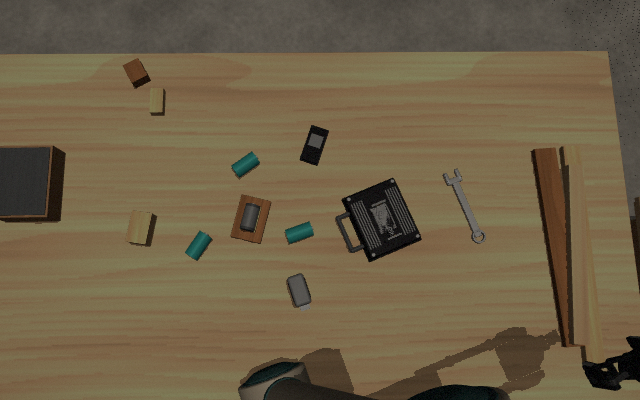

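View pics/scene1.png

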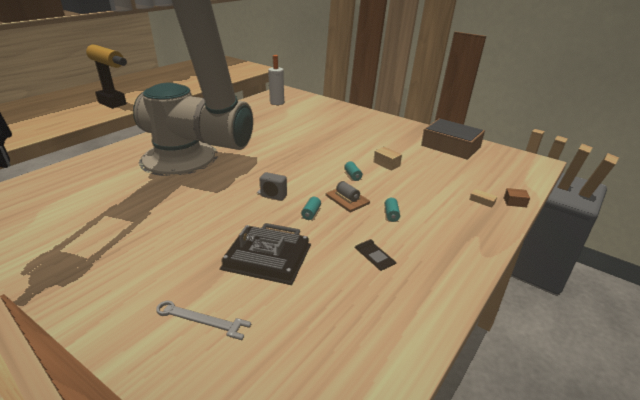

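The top view shows the grey cell on the wooden cradle at (251,218). The look-alikes are the turquoise cells at (245,165), (199,245) and (299,233). I choose the grey one on the cradle. The lamp is at (381,220) with its handle on the left (+y). The tape measure is at (299,290), the cover at (314,145), the wrench at (465,205) and the offcut at (141,227). Next is one close crop.

```bash
python3 - <<'E'
from h import *
a=cv2.imread('pics/top1.png');b=cv2.imread('pics/scene1.png')
R=lambda i,x,y,w,h,s:cv2.resize(i[y:y+h,x:x+w],None,fx=s,fy=s,interpolation=cv2.INTER_CUBIC)
c=np.hstack([R(a,228,190,50,60,6),R(a,330,170,100,100,3.6)[:360]])
d=np.hstack([R(b,320,175,60,40,5.5),R(b,215,215,110,75,3)[:220]])
W=660;c=np.clip(c*1.8,0,255).astype('uint8')
pad=lambda i:cv2.copyMakeBorder(i,0,0,0,W-i.shape[1],cv2.BORDER_CONSTANT)
cv2.imwrite('pics/crop1.png',np.vstack([pad(c),pad(np.clip(d*1.5,0,255).astype('uint8'))]))
A=dict(np.load('pics/top1.npz'))
print('cell',at(A,251,218,.03),'lamp',at(A,381,220,.028))
E
```

```text
cell [0.53602325 0.12578916 0.03      ] lamp [ 0.52794876 -0.1643558   0.028     ]
```

View pics/crop1.png

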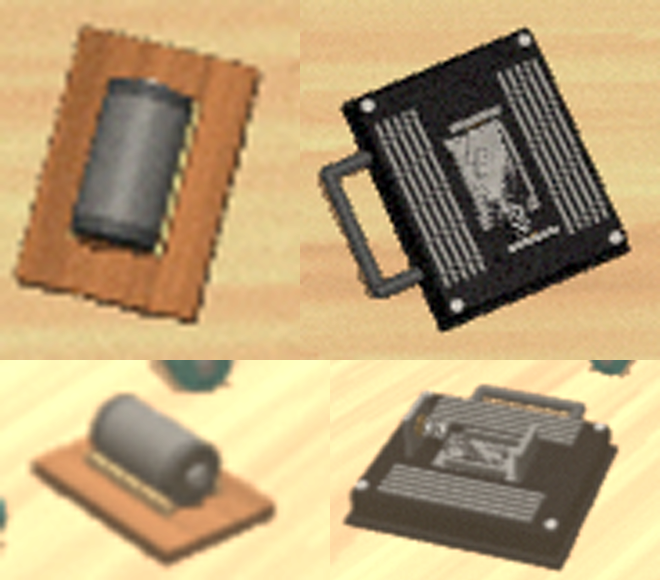

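The crop confirms the grey cell, with its button facing away from the robot (+x). The spring wall is the tall one near the robot, and the low wall is on the far side. Next I work out coarse poses and the wrist camera's mounting.

```bash
cat >> h.py <<'E'
from scipy.spatial.transform import Rotation as Ro
def tcp():
    s=observe(); q=s['ee_rot']; return s['tcp_pos'],Ro.from_quat([q[1],q[2],q[3],q[0]])
def goal(P,yaw,pitch=0):
    """tool down, tool x along yaw, pitch>0 raises +x side; prints delta in tool axes"""
    R=Ro.from_euler('z',yaw)*Ro.from_euler('y',-pitch)*Ro.from_euler('x',np.pi)
    p,r=tcp(); print('d',(r.inv().apply(np.array(P)-p)).round(4),'rot',(r.inv()*R).as_rotvec().round(4)); return R
E
python3 - <<'E'
from h import *
A=dict(np.load('pics/top1.npz'))
S=np.array([at(A,330+(x-300)/3.6,170+y/3.6,.028)[:2] for x,y in [(367,105),(524,40),(615,237),(457,305)]])
e=S[0]-S[3]+S[1]-S[2];print('lamp',S.mean(0),np.arctan2(e[1],e[0]))
C=np.array([at(A,228+x/6,190+y/6,.01)[:2] for x,y in [(82,28),(258,70),(195,322),(15,285)]])
e=C[0]-C[3]+C[1]-C[2];print('cradle',C.mean(0),np.arctan2(e[1],e[0]))
w=shot('wrist','w0');p,r=tcp();T=w['T']
print(w['K'],r.inv().apply(T[:3,3]-p),(r.inv().as_matrix()@T[:3,:3]).round(3), r.as_matrix().round(3))
c=S.mean(0);goal([c[0],c[1],.25],0.35)
E
```

```text
lamp [ 0.53376653 -0.16900737] 0.3878215266182183
cradle [0.53643718 0.12797401] -0.24143603818241519
[[302.12026309   0.         320.08012218]
 [  0.         302.12026309 200.64221091]
 [  0.           0.           1.        ]] [ 0.0677201   0.00069433 -0.14358841] [[ 0.     0.964  0.267]
 [ 1.     0.    -0.   ]
 [-0.     0.267 -0.964]] [[ 0.897  0.442 -0.   ]
 [ 0.442 -0.897  0.001]
 [ 0.    -0.001 -1.   ]]
d [ 0.4041 -0.1871 -0.019 ] rot [-1.400e-03 -1.000e-04  1.078e-01]
```

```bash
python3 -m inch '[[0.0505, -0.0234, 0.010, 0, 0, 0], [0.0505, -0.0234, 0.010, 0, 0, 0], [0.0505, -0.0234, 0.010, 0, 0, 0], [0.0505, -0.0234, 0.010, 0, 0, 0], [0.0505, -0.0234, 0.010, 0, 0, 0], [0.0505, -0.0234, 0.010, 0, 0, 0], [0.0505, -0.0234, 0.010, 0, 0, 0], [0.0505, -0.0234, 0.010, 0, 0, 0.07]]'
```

```text
refused: ROWS must be a list of objects with named fields. Nothing was moved.
```

Nothing moved. I misread the format; it is a list of objects with named fields. Resending.

```bash
python3 -m inch '[{"tx": 0.0505, "ty": -0.0234, "tz": 0.010}, {"tx": 0.0505, "ty": -0.0234, "tz": 0.010}, {"tx": 0.0505, "ty": -0.0234, "tz": 0.010}, {"tx": 0.0505, "ty": -0.0234, "tz": 0.010}, {"tx": 0.0505, "ty": -0.0234, "tz": 0.010}, {"tx": 0.0505, "ty": -0.0234, "tz": 0.010}, {"tx": 0.0505, "ty": -0.0234, "tz": 0.010}, {"tx": 0.0505, "ty": -0.0234, "tz": 0.010, "rz": 0.07}]' && python3 -m inch '[{}, {}, {}]' && python3 - <<'E'
from h import *
w=shot('wrist','w1');print(tcp()[0],w['T'][:3,3])
i=cv2.resize(w['image'][40:360,120:520,::-1],None,fx=1.9,fy=1.8);cv2.imwrite('pics/w1c.png',np.clip(i*1.7,0,255).astype('uint8'))
E
```

```text
clock: 1.15
tcp_pos: [0.5347, -0.1678, 0.1508]
ee_rot: [0.0, 0.981, 0.192, -0.0]
contact_force: [1.3, -0.7, -0.5]
finger_gap: 1.0
grip_force: 0.0
clock: 1.52
tcp_pos: [0.5332, -0.1704, 0.1515]
ee_rot: [0.0, 0.981, 0.192, -0.0]
contact_force: [-0.3, 1.3, 0.3]
finger_gap: 1.001
grip_force: 0.0
[ 0.53319673 -0.17057456  0.15160779] [ 0.59624566 -0.14550339  0.29519182]
```

View pics/w1c.png

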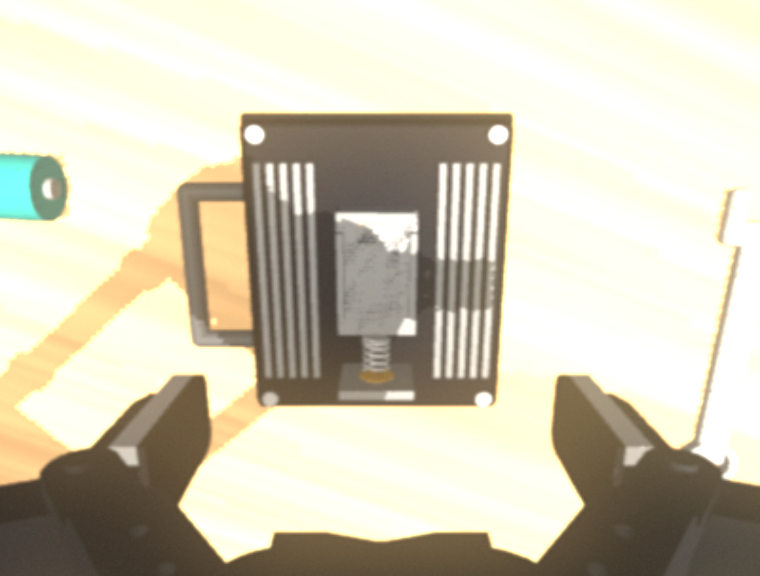

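The wrist view shows the lamp square in the frame, so its yaw nearly matches the tool's. The screws are at crop pixels (254,135), (498,135), (484,399) and (270,399). The spring wall is at y≈366–400 and the bay plate at y≈212–335. I refine the screws by centroid and zoom on the bay.

```bash
python3 - <<'E'
from h import *
w=dict(np.load('pics/w1.npz'));g=cv2.cvtColor(w['image'],cv2.COLOR_RGB2GRAY).astype(float)
S=[]
for x,y in [(254,135),(498,135),(484,399),(270,399)]:
    u,v=120+x/1.9,40+y/1.8; a,b=int(round(u)),int(round(v)); n=g[b-6:b+7,a-6:a+7]; 
    n=np.clip(n-n.min()-.45*(n.max()-n.min()),0,None); Y,X=np.mgrid[b-6:b+7,a-6:a+7]
    m=(X-u)**2+(Y-v)**2<28; n=n*m; c=((n*X).sum()/n.sum(),(n*Y).sum()/n.sum());S.append(at(w,*c,.028)[:2]);print(c,S[-1])
S=np.array(S);e=S[0]-S[3]+S[1]-S[2];c=S.mean(0);y=np.arctan2(e[1],e[0]);print('lamp',c,y,np.linalg.norm(S[0]-S[3]),np.linalg.norm(S[0]-S[1]))
L=lambda x,yy,z:[c[0]+x*np.cos(y)-yy*np.sin(y),c[1]+x*np.sin(y)+yy*np.cos(y),z]
for dx in(-.005,0,.005):
    print(dx,'springface top/bot',[proj(w,L(-.046+dx,0,z)).round(1) for z in(.062,.028)],'tip',proj(w,L(-.026+dx,0,.0445)).round(1),'low wall top in/out, far bottom',[proj(w,L(a+dx,0,z)).round(1) for a,z in((.0305,.05),(.0355,.05),(.0355,.028))])
i=cv2.resize(w['image'][145:275,270:370,::-1],None,fx=6,fy=4.6,interpolation=cv2.INTER_CUBIC);cv2.imwrite('pics/w1d.png',i)
p,r=tcp();print(Ro.as_matrix(r)[:,0])
E
```

```text
(np.float64(253.49753458567068), np.float64(114.35849320264307)) [ 0.57688844 -0.09260396]
(np.float64(381.8433903107194), np.float64(114.41967438517544)) [ 0.61799953 -0.19371346]
(np.float64(374.1391984823334), np.float64(262.2473322267015)) [ 0.48990841 -0.24593078]
(np.float64(263.3659217877095), np.float64(265.45251396648047)) [ 0.44608339 -0.14723559]
lamp [ 0.53271994 -0.16987095] 0.3914147074843909 0.14175534244304847 0.10914784617272195
-0.005 springface top/bot [array([318.4, 262.3]), array([318.6, 245.8])] tip [318.4 232.7] low wall top in/out, far bottom [array([317.9, 170.7]), array([317.8, 164.6]), array([318. , 160.8])]
0 springface top/bot [array([318.4, 256.9]), array([318.5, 241. ])] tip [318.3 227.4] low wall top in/out, far bottom [array([317.8, 164.6]), array([317.8, 158.5]), array([318. , 155.1])]
0.005 springface top/bot [array([318.3, 251.5]), array([318.5, 236.1])] tip [318.3 222. ] low wall top in/out, far bottom [array([317.8, 158.5]), array([317.8, 152.2]), array([317.9, 149.4])]
[ 9.26395708e-01  3.76551446e-01 -3.33107948e-05]
```

View pics/w1d.png

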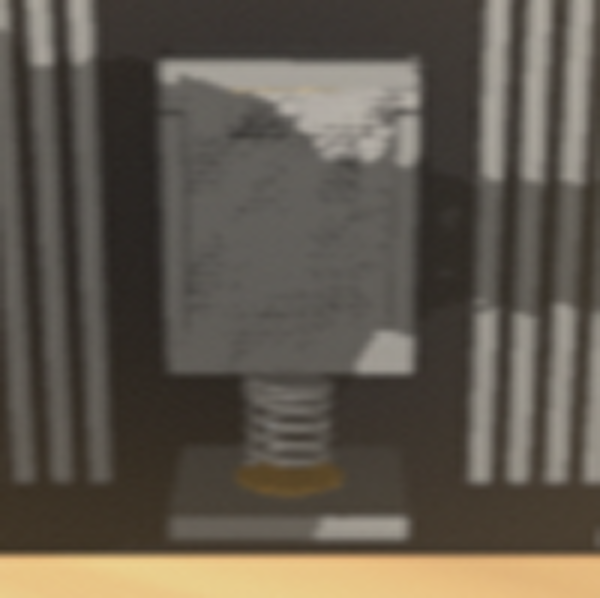

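The spring wall's face (v≈242 bottom, 257 top) and the low wall (v≈158–164.6) put the carrier within about -1 to 0 mm of nominal. The lamp is at ≈(0.533,-0.1695) with yaw 0.387. Next I take the same view over the cell.

```bash
python3 -m inch '[{"tx": 0.023, "ty": -0.055}, {"tx": 0.023, "ty": -0.055}, {"tx": 0.023, "ty": -0.055}, {"tx": 0.023, "ty": -0.055}, {"tx": 0.023, "ty": -0.055}, {"rz": 0.157}, {"rz": 0.157}, {"rz": 0.157}]' >/dev/null&& python3 -m inch '[{"rz": 0.157}, {}, {}, {}]' && python3 - <<'E'
from h import *
w=shot('wrist','w2');print(tcp()[0])
i=cv2.resize(w['image'][130:290,240:400,::-1],None,fx=4,fy=3.7,interpolation=cv2.INTER_CUBIC);cv2.imwrite('pics/w2c.png',i)
E
```

```text
clock: 3.08
tcp_pos: [0.5363, 0.1284, 0.1514]
ee_rot: [0.0, 0.993, -0.119, 0.0]
contact_force: [0.8, 0.3, -0.7]
finger_gap: 1.003
grip_force: 0.0
[0.53629877 0.12849216 0.15133116]
```

View pics/w2c.png

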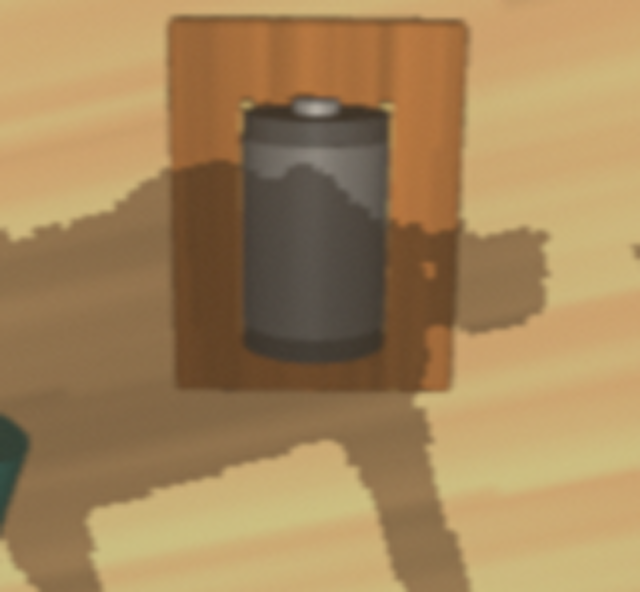

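The button is at crop (317,98), at the +x end. The flat end is at (313,362) and the cradle corners are (168,18), (467,20), (452,390) and (177,390).

```bash
python3 - <<'E'
from h import *
w=dict(np.load('pics/w2.npz'));f=lambda x,y,z:at(w,240+x/4,130+y/3.7,z)[:2]
C=np.array([f(x,y,.01) for x,y in[(168,18),(467,20),(452,390),(177,390)]]);e=C[0]-C[3]+C[1]-C[2];yaw=np.arctan2(e[1],e[0]);print('cradle',C.mean(0),yaw,np.linalg.norm(C[0]-C[3]),np.linalg.norm(C[0]-C[1]))
t=f(317,98,.0315);b=f(313,362,.043);print('tip',t,'flat',b,'mid',(t+b)/2,'len',np.linalg.norm(t-b),'yaw',np.arctan2(*(t-b)[::-1]))
l=f(244,250,.03);r=f(386,250,.03);print('side mid',(l+r)/2,np.linalg.norm(l-r))
m=(t+b)/2;goal([m[0],m[1],.0175],yaw)
E
```

```text
cradle [0.53882144 0.1281731 ] -0.24778621505818146 0.09948851016657984 0.06904458649499665
tip [0.57046471 0.12012124] flat [0.5107132 0.1356452] mid [0.54058896 0.12788322] len 0.06173520578504963 yaw -0.25418883721787094
side mid [0.53426866 0.12945537] 0.03222636631944815
d [ 0.0043 -0.0004  0.1338] rot [ 0.     -0.0001  0.0081]
```

```bash
python3 -m inch '[{"tx": 0.0043, "ty": -0.0004, "tz": 0.045, "rz": 0.008}, {"tz": 0.045}, {"tz": 0.0438}, {}, {}]' && python3 -m inch '[{}, {}, {}, {}, {}, {}, {}, {}]' 0.0 60
```

```text
clock: 3.75
tcp_pos: [0.5417, 0.1282, 0.0187]
ee_rot: [-0.0, 0.992, -0.124, 0.001]
contact_force: [0.7, 0.2, -0.2]
finger_gap: 1.002
grip_force: 0.0
clock: 4.75
tcp_pos: [0.5412, 0.1281, 0.0187]
ee_rot: [-0.0, 0.992, -0.124, 0.001]
contact_force: [-1.2, -0.4, 5.2]
finger_gap: 0.359
grip_force: 59.0
```

```bash
cat >> h.py <<'E'
C=np.array([.5332,-.1695,0]);YAW=.387
CT=np.array([-.0006,0,-.0078])  # cell centre in tool frame
def cellgoal(fx,fz,th,fy=0):
    """flat-end centre at lamp (fx,fy), height fz above bench, pitch th"""
    R=Ro.from_euler('z',YAW)*Ro.from_euler('y',-th)*Ro.from_euler('x',np.pi)
    c=C+Ro.from_euler('z',YAW).apply([fx+.0305*np.cos(th),fy,fz+.0305*np.sin(th)])
    return goal(c-R.apply(CT),YAW,th)
def now():
    p,r=tcp(); c=p+r.apply(CT); ax=r.apply([1,0,0]); L=Ro.from_euler('z',-YAW)
    f=L.apply(c-.0305*ax-C); t=L.apply(c+.0305*ax-C); print('flat',f.round(4),'tip',t.round(4),'ax',L.apply(ax).round(3),'F',L.apply(observe()['contact_force']).round(2))
E
python3 -m inch '[{"tz": -0.05}, {"tz": -0.05}, {"rz": -0.159}, {"rz": -0.159}, {"rz": -0.159}, {"rz": -0.158}, {}, {}]' && python3 - <<'E'
from h import *
now();cellgoal(-.018,.095,0)
E
```

```text
clock: 5.75
tcp_pos: [0.5403, 0.1281, 0.1174]
ee_rot: [0.0, 0.982, 0.191, -0.0]
contact_force: [0.2, 0.1, -2.0]
finger_gap: 0.358
grip_force: 60.6
flat [0.0878 0.2729 0.1252] tip [0.1488 0.2728 0.1252] ax [ 1.    -0.002 -0.   ] F [ 0.22  0.   -1.99]
d [-0.1051  0.2731  0.0302] rot [ 0.      0.0004 -0.0024]
```

```bash
python3 -m inch '[{"tx": -0.021, "ty": 0.0546}, {"tx": -0.021, "ty": 0.0546}, {"tx": -0.021, "ty": 0.0546}, {"tx": -0.021, "ty": 0.0546}, {"tx": -0.021, "ty": 0.0546}, {"ry": 0.15}, {"ry": 0.15}, {"ry": 0.15}]' >/dev/null; python3 -m inch '[{}, {}, {}]' && python3 - <<'E'
from h import *
now();cellgoal(-.018,.070,.45)
w=shot('wrist','w3');d=shot('scene','s3');t=shot('top','t3')
a=cv2.resize(w['image'][:,170:470,::-1],None,fx=1.3,fy=1.3);b=cv2.resize(d['image'][170:300,200:330,::-1],None,fx=4,fy=4,interpolation=cv2.INTER_CUBIC)[:,:410]
cv2.imwrite('pics/m3.png',np.hstack([a,np.clip(b*1.5,0,255).astype('uint8')]))
E
```

```text
clock: 7.12
tcp_pos: [0.5477, -0.1643, 0.1182]
ee_rot: [-0.042, 0.957, 0.188, 0.219]
contact_force: [0.8, 0.1, -2.0]
finger_gap: 0.361
grip_force: 60.6
flat [-0.016  -0.0007  0.1117] tip [ 0.0389 -0.0006  0.1382] ax [0.901 0.002 0.434] F [ 0.74 -0.21 -1.95]
d [-0.0199 -0.0008  0.0367] rot [0.0007 0.0007 0.0019]
```

View pics/m3.png

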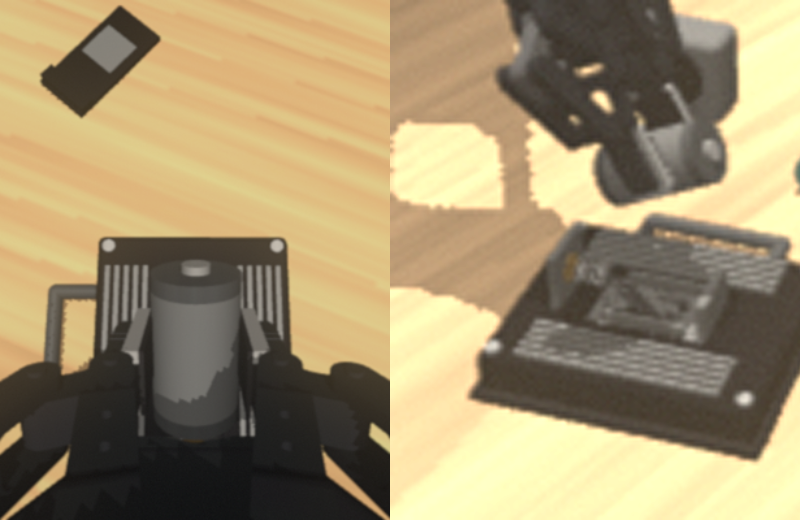

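The cell is held straight in the fingers. Its button is at wrist-crop (195,262) and its flat end at y≈438, with the bay in line below it. I check the hold length numerically and descend partway.

```bash
python3 - <<'E'
from h import *
w=dict(np.load('pics/w3.npz'));p,r=tcp()
for dx in(-.002,0,.002): print(dx,[proj(w,p+r.apply(CT+np.array(q)+[dx,0,0])).round(1) for q in([.0305,0,-.005],[-.0305,0,-.0165])],'seen',170+195/1.3,262/1.3,438/1.3)
E
python3 -m inch '[{"tx": -0.01, "ty": -0.0004, "tz": 0.0184, "rz": 0.001}, {"tx": -0.01, "ty": -0.0004, "tz": 0.0184, "rz": 0.001}, {}, {}, {}]' && python3 - <<'E'
from h import *
now();cellgoal(-.018,.045,.45)
E
```

```text
-0.002 [array([316.9, 210.2]), array([317. , 341.2])] seen 320.0 201.53846153846152 336.9230769230769
0 [array([316.9, 206. ]), array([317. , 337.6])] seen 320.0 201.53846153846152 336.9230769230769
0.002 [array([316.9, 201.7]), array([317., 334.])] seen 320.0 201.53846153846152 336.9230769230769
clock: 7.9
tcp_pos: [0.5449, -0.1648, 0.0767]
ee_rot: [-0.042, 0.957, 0.187, 0.219]
contact_force: [0.5, 0.6, -1.7]
finger_gap: 0.361
grip_force: 60.6
flat [-0.0188  0.      0.0702] tip [ 0.0362 -0.0001  0.0967] ax [ 0.9   -0.001  0.435] F [ 0.64  0.36 -1.71]
d [-0.0103 -0.0001  0.023 ] rot [ 0.0016 -0.0005 -0.0012]
```

The fingers and the cell both appear about 3 px right of where calibration puts the TCP. That means the wrist camera is biased about 0.8 mm sideways, so I shift the lamp estimate by that and descend.

```bash
sed -i 's/^C=np.*/C=np.array([.5329,-.1688,0]);YAW=.387/' h.py
python3 -m inch '[{"tx": -0.0052, "ty": -0.0009, "tz": 0.0115}, {"tx": -0.0051, "tz": 0.0115}, {}, {}, {}]' && python3 - <<'E'
from h import *
now();cellgoal(-.025,.045,.45);cellgoal(-.032,.045,.45)
E
```

```text
clock: 8.52
tcp_pos: [0.5445, -0.1632, 0.0504]
ee_rot: [-0.043, 0.957, 0.186, 0.219]
contact_force: [-0.5, 1.0, 3.7]
finger_gap: 0.36
grip_force: 61.4
flat [-0.0185  0.0009  0.0439] tip [0.0364 0.0007 0.0705] ax [ 0.901 -0.002  0.435] F [-0.1   1.16  3.7 ]
d [-0.0054  0.0008 -0.0038] rot [-0.0001  0.0001 -0.0025]
d [-0.0117  0.0008 -0.0068] rot [-0.0001  0.0001 -0.0025]
```

The 5.5 N upward step suggests the flat end's lower edge is just touching the bay floor, so I lift 1.5 mm.

```bash
python3 -m inch '[{"tx": 0.0006, "ty": 0.0005, "tz": -0.0014}, {}, {}, {}]' && python3 - <<'E'
from h import *
now();cellgoal(-.025,.0455,.45)
E
```

```text
clock: 9.02
tcp_pos: [0.5444, -0.1636, 0.0517]
ee_rot: [-0.043, 0.957, 0.186, 0.218]
contact_force: [0.1, -0.0, -1.9]
finger_gap: 0.359
grip_force: 60.9
flat [-0.0188  0.0005  0.0453] tip [0.0361 0.0004 0.0718] ax [ 0.901 -0.002  0.434] F [ 0.1  -0.07 -1.86]
d [-0.0055  0.0005 -0.0029] rot [-0.0002  0.0009 -0.0022]
```

```bash
for i in 1; do python3 -m inch '[{"tx": -0.0045, "ty": 0.0003, "tz": -0.0022}, {}, {}]' >/dev/null; done; python3 - <<'E'
from h import *
now()
E
python3 -m inch '[{"tx": -0.0018, "tz": -0.0009}, {}, {}]' >/dev/null; python3 - <<'E'
from h import *
now()
E
python3 -m inch '[{"tx": -0.0018, "tz": -0.0009}, {}, {}]' >/dev/null; python3 - <<'E'
from h import *
now()
E
python3 -m inch '[{"tx": -0.0018, "tz": -0.0009}, {}, {}]' >/dev/null; python3 - <<'E'
from h import *
now()
E
```

```text
flat [-0.0238  0.      0.0456] tip [ 0.0311 -0.0001  0.0721] ax [ 0.901 -0.002  0.435] F [ 0.75 -0.06 -1.23]
flat [-0.0257  0.      0.0456] tip [ 0.0293 -0.0001  0.0721] ax [ 0.901 -0.002  0.435] F [ 0.32  0.08 -2.04]
flat [-0.0275  0.      0.0457] tip [ 0.0274 -0.0001  0.0722] ax [ 0.901 -0.002  0.435] F [ 0.9  -0.09 -1.7 ]
flat [-0.0295  0.      0.0458] tip [ 0.0254 -0.0001  0.0723] ax [ 0.9   -0.002  0.435] F [ 4.14  0.43 -1.57]
```

```bash
cat >> h.py <<'E'
def avg(n=8):
    F=[]
    for _ in range(n): F.append(Ro.from_euler('z',-YAW).apply(observe()['contact_force'])); get_image('top')
    print('Favg',np.mean(F,0).round(2),np.std(F,0).round(2)); now()
E
python3 - <<'E'
from h import *
avg()
E
python3 -m inch '[{"tx": -0.0009, "tz": -0.0004}, {}, {}]' >/dev/null; python3 - <<'E'
from h import *
avg()
E
```

```text
Favg [ 3.54  0.26 -1.38] [0.37 0.55 0.49]
flat [-0.0296  0.      0.0457] tip [ 0.0253 -0.0001  0.0722] ax [ 0.901 -0.002  0.435] F [ 4.44  0.08 -1.71]
Favg [ 4.69 -0.05 -0.7 ] [0.27 0.33 0.29]
flat [-0.0307  0.      0.0457] tip [ 0.0243 -0.0001  0.0722] ax [ 0.901 -0.002  0.435] F [ 4.85 -0.42 -0.71]
```

```bash
python3 -m inch '[{"tx": -0.0016, "tz": -0.0008}, {}, {}]' >/dev/null; python3 - <<'E'
from h import *
avg()
for t in (.3,.15,0): cellgoal(-.0326,.0460,t)
E
```

```text
Favg [ 5.96 -0.09 -1.32] [0.36 0.31 0.51]
flat [-0.0322  0.      0.0458] tip [ 0.0228 -0.0001  0.0723] ax [ 0.9   -0.002  0.435] F [ 6.22  0.06 -1.82]
d [-0.0018 -0.0001  0.0041] rot [-0.     -0.1501 -0.0024]
d [-0.004  -0.      0.0084] rot [-2.000e-04 -3.001e-01 -2.400e-03]
d [-0.0068 -0.      0.0123] rot [-4.000e-04 -4.501e-01 -2.400e-03]
```

```bash
python3 -m inch '[{"tx": -0.0009, "tz": 0.0020, "ry": -0.075, "rz": -0.001}, {"tx": -0.0009, "tz": 0.0021, "ry": -0.075, "rz": -0.001}, {}, {}]' >/dev/null; python3 - <<'E'
from h import *
avg()
for t in (.15,0): cellgoal(-.0326,.0460,t)
E
```

```text
Favg [5.68 0.1  2.82] [0.32 0.71 0.33]
flat [-0.0322 -0.0011  0.0468] tip [ 0.0261 -0.0011  0.0649] ax [ 0.955 -0.001  0.297] F [5.46 0.58 2.34]
d [-0.0022 -0.0011  0.0052] rot [ 0.0025 -0.1517 -0.0007]
d [-0.0044 -0.0011  0.0095] rot [ 0.0024 -0.3017 -0.0009]
```

```bash
python3 - <<'E'
from h import *
now()
w=shot('wrist','w4');d=shot('scene','s4')
a=cv2.resize(w['image'][100:370,200:440,::-1],None,fx=1.7,fy=1.9);b=cv2.resize(d['image'][200:290,215:315,::-1],None,fx=3.9,fy=5.7,interpolation=cv2.INTER_CUBIC)
cv2.imwrite('pics/m4.png',np.hstack([np.clip(a*1.3,0,255).astype('uint8'),np.clip(b*1.6,0,255).astype('uint8')]))
p,r=tcp();print([proj(w,p+r.apply(CT+np.array(q))).round(1) for q in([.0305,0,-.005],[-.0305,0,-.0165],[.0275,.0165,0],[.0275,-.0165,0])])
L=Ro.from_euler('z',YAW)
print('low wall top far edge',[proj(w,C+L.apply([x,y,.05])).round(1) for x in(.0301,.0351) for y in(-.017,.017)])
E
```

```text
flat [-0.0322 -0.0011  0.0468] tip [ 0.0261 -0.0011  0.0649] ax [ 0.955 -0.001  0.297] F [5.46 0.58 2.34]
[array([318.3, 204.9]), array([318.4, 336.9]), array([353.5, 208. ]), array([283.2, 208. ])]
low wall top far edge [array([349.2, 194.8]), array([283.4, 194.9]), array([349.2, 185.1]), array([283.4, 185.2])]
```

View pics/m4.png

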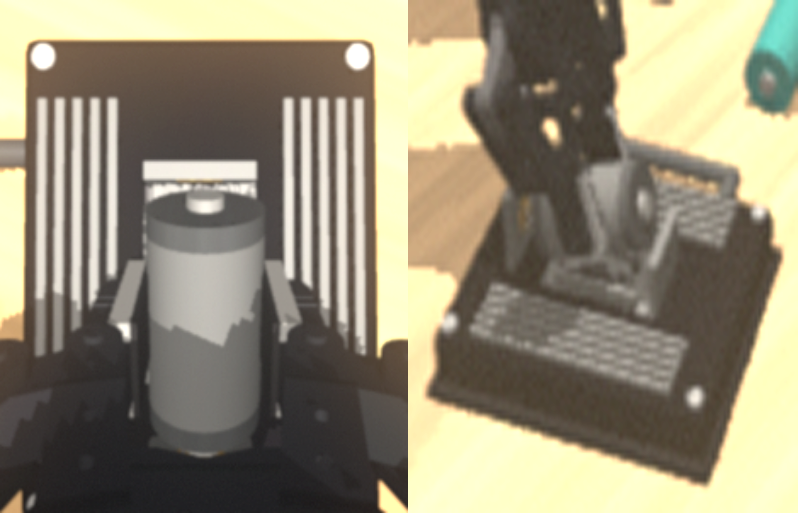

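The low wall top is at crop y 160–180 and the cell's front is just behind it and clear. The cell sits about 1 mm to the right (−y) of centre. I correct that and keep lowering.

```bash
python3 -m inch '[{"tx": -0.0011, "ty": -0.0010, "tz": 0.0024, "ry": -0.075}, {"tx": -0.0011, "tz": 0.0023, "ry": -0.075}, {}, {}]' >/dev/null; python3 - <<'E'
from h import *
avg()
for z in (.0465,.0455): cellgoal(-.0326,z,0)
E
```

```text
Favg [ 5.95 -0.28 -0.75] [0.62 0.48 0.53]
flat [-0.0326 -0.0003  0.0459] tip [ 0.0277 -0.0004  0.0552] ax [ 0.988 -0.001  0.152] F [ 6.15 -1.18 -0.67]
d [-0.0015 -0.0004  0.0041] rot [ 0.003  -0.1525 -0.0009]
d [-0.0016 -0.0004  0.0051] rot [ 0.003  -0.1525 -0.0009]
```

```bash
python3 -m inch '[{"tx": -0.0008, "ty": -0.0004, "tz": 0.0021, "rx": 0.0015, "ry": -0.076}, {"tx": -0.0008, "tz": 0.0020, "rx": 0.0015, "ry": -0.076}, {}, {}]' >/dev/null; python3 - <<'E'
from h import *
avg()
for z in (.0455,.0445): cellgoal(-.0326,z,0)
E
```

```text
Favg [ 6.43  0.31 -2.06] [0.57 0.53 0.53]
flat [-0.0326  0.0004  0.046 ] tip [0.0284 0.0004 0.0461] ax [ 1.    -0.001  0.001] F [ 5.77  0.46 -2.  ]
d [-0.      0.0004  0.0005] rot [-0.0007 -0.0013 -0.0006]
d [-0.      0.0004  0.0015] rot [-0.0007 -0.0013 -0.0006]
```

```bash
for i in 1; do python3 -m inch '[{"ty": 0.0003, "tz": 0.0010}, {}, {}]' >/dev/null; done; python3 - <<'E'
from h import *
avg(5)
E
python3 -m inch '[{"tz": 0.0006}, {}, {}]' >/dev/null; python3 - <<'E'
from h import *
avg(5)
E
```

```text
Favg [ 6.4   0.3  -0.92] [0.34 0.23 0.29]
flat [-0.0325  0.0002  0.0452] tip [0.0285 0.0002 0.0453] ax [ 1.    -0.001  0.001] F [ 6.74  0.04 -0.35]
Favg [5.9  0.8  0.41] [0.51 0.31 0.5 ]
flat [-0.0325  0.0001  0.0448] tip [0.0285 0.0001 0.0449] ax [ 1.    -0.001  0.002] F [ 5.65  0.63 -0.69]
```

```bash
python3 -m inch '[{"tz": 0.0008}, {}, {}]' >/dev/null; python3 - <<'E'
from h import *
avg(5)
E
python3 -m inch '[{"tz": 0.0008}, {}, {}]' >/dev/null; python3 - <<'E'
from h import *
avg(5)
E
```

```text
Favg [5.38 1.37 4.35] [0.43 0.4  0.2 ]
flat [-0.0325  0.0001  0.0445] tip [0.0285 0.     0.0446] ax [ 1.    -0.001  0.002] F [5.65 2.12 3.67]
Favg [4.71 2.04 8.85] [0.73 0.19 0.47]
flat [-0.0325  0.0001  0.0445] tip [0.0285 0.     0.0446] ax [ 1.    -0.     0.002] F [4.77 2.27 8.65]
```

```bash
python3 -m inch '[{"tx": 0.0008, "tz": -0.0003}, {"tx": 0.0007}, {}, {}]' >/dev/null; python3 - <<'E'
from h import *
avg(5)
E
python3 -m inch '[{}, {}, {}, {}]' 0.6; python3 -m inch '[{"tz": -0.03}, {"tz": -0.04}, {"tz": -0.03}, {}, {}]' 1.0; python3 - <<'E'
from h import *
w=shot('wrist','w5');d=shot('scene','s5')
a=cv2.resize(w['image'][90:290,220:420,::-1],None,fx=2,fy=2.5);b=cv2.resize(d['image'][200:290,215:315,::-1],None,fx=4,fy=5.55,interpolation=cv2.INTER_CUBIC)
cv2.imwrite('pics/m5.png',np.hstack([np.clip(a[:499]*1.3,0,255).astype('uint8'),np.clip(b[:499]*1.6,0,255).astype('uint8')]))
E
```

```text
Favg [1.39 0.53 9.  ] [0.36 0.4  0.38]
flat [-0.0323  0.0001  0.0446] tip [0.0287 0.0001 0.0445] ax [ 1.     0.    -0.001] F [1.66 1.17 9.58]
clock: 19.02
tcp_pos: [0.5306, -0.1684, 0.035]
ee_rot: [-0.001, 0.981, 0.192, -0.002]
contact_force: [0.0, -0.2, -0.1]
finger_gap: 0.598
grip_force: 0.0
clock: 19.65
tcp_pos: [0.5306, -0.1683, 0.1346]
ee_rot: [-0.002, 0.981, 0.192, -0.002]
contact_force: [-0.3, 0.6, 0.1]
finger_gap: 1.0
grip_force: 0.0
```

View pics/m5.png

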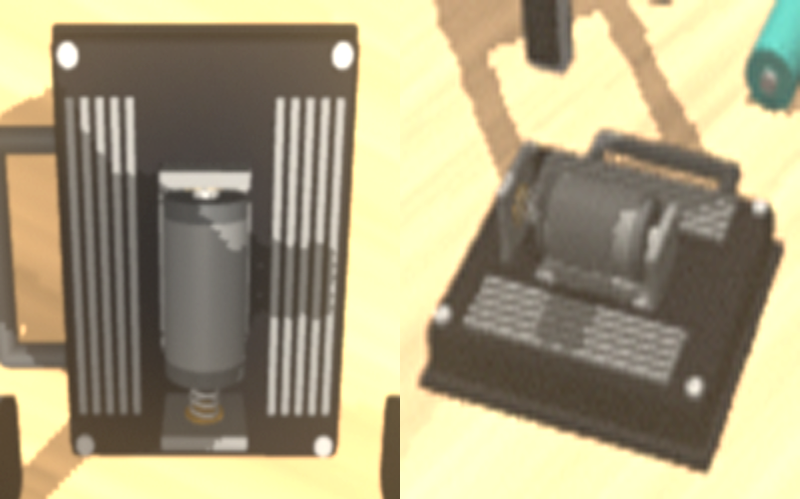

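The cell lies level between spring and low wall: button at crop (205,187) against the wall, cell centred at x≈205. I press gently near the button end with shut fingers to confirm it is fully home.

```bash
python3 -m inch '[{"tx": 0.012}, {}, {}, {}, {}, {}, {}, {}]' 0.0 20; python3 -m inch '[{"tz": 0.034}, {"tz": 0.034}, {}, {}, {"tz": 0.0015}, {}, {}]'; python3 -m inch '[{"tz": 0.0015}, {}, {}]'
```

```text
clock: 20.75
tcp_pos: [0.5424, -0.164, 0.1354]
ee_rot: [-0.001, 0.981, 0.192, -0.002]
contact_force: [-0.0, -1.5, 0.6]
finger_gap: 0.0
grip_force: 0.0
clock: 21.62
tcp_pos: [0.5424, -0.164, 0.0664]
ee_rot: [-0.001, 0.981, 0.192, -0.001]
contact_force: [-0.0, 1.2, 0.0]
finger_gap: 0.001
grip_force: 0.0
clock: 22.0
tcp_pos: [0.5421, -0.1639, 0.0643]
ee_rot: [-0.001, 0.981, 0.192, -0.002]
contact_force: [0.2, -0.5, 0.2]
finger_gap: -0.002
grip_force: 0.0
```

```bash
python3 -m inch '[{"tz": 0.0015}, {}, {}]'; python3 -m inch '[{"tz": 0.0012}, {}, {}]';  python3 -m inch '[{"tz": 0.0008}, {}, {}]'
```

```text
clock: 22.38
tcp_pos: [0.5421, -0.1639, 0.0628]
ee_rot: [-0.001, 0.981, 0.192, -0.002]
contact_force: [0.8, 0.0, 0.9]
finger_gap: 0.001
grip_force: 0.0
clock: 22.75
tcp_pos: [0.5421, -0.1639, 0.0616]
ee_rot: [-0.001, 0.981, 0.192, -0.002]
contact_force: [-0.0, 0.6, 0.4]
finger_gap: -0.003
grip_force: 0.0
clock: 23.12
tcp_pos: [0.5422, -0.1639, 0.061]
ee_rot: [-0.001, 0.981, 0.192, -0.001]
contact_force: [0.2, -0.8, 1.7]
finger_gap: 0.001
grip_force: 1.0
```

Contact comes at z=0.061, exactly the seated height. I press a little, then retreat and hand in.

```bash
python3 -m inch '[{"tz": 0.0012}, {}, {}]'; python3 -m inch '[{"tz": -0.01}, {"tz": -0.05}, {"tz": -0.04}, {}, {}, {}]' && python3 - <<'E'
from h import *
w=shot('wrist','w6');L=Ro.from_euler('z',YAW)
p,r=tcp();print('flat-end top edge px by spring press:',[(s,proj(w,C+L.apply([-.0264-s/1000,0,.061])).round(1)) for s in(3,4.5,6)])
i=cv2.resize(w['image'][130:330,250:390,::-1],None,fx=4,fy=3,interpolation=cv2.INTER_CUBIC);cv2.imwrite('pics/m6.png',np.clip(i*1.3,0,255).astype('uint8'))
E
```

```text
clock: 23.5
tcp_pos: [0.5423, -0.164, 0.0609]
ee_rot: [-0.001, 0.981, 0.192, -0.001]
contact_force: [-2.6, -0.1, 8.9]
finger_gap: -0.0
grip_force: 4.3
clock: 24.25
tcp_pos: [0.5414, -0.1636, 0.1581]
ee_rot: [-0.002, 0.981, 0.192, -0.003]
contact_force: [-0.6, 0.1, 0.7]
finger_gap: -0.001
grip_force: 0.0
flat-end top edge px by spring press: [(3, array([321.5, 245.1])), (4.5, array([321.5, 246.7])), (6, array([321.5, 248.3]))]
```

View pics/m6.png

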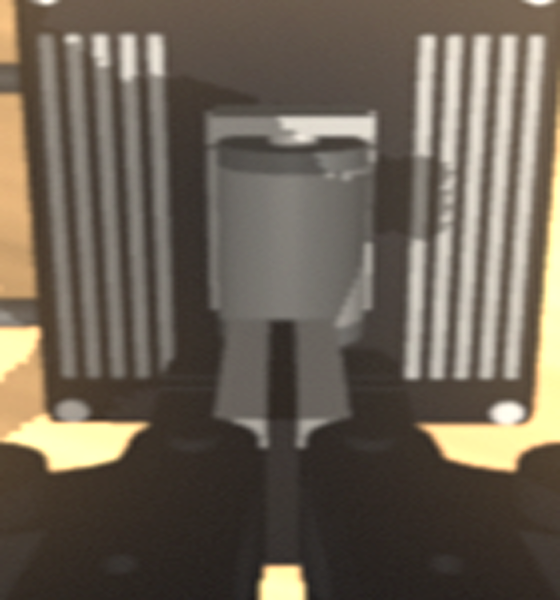

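The cell lies straight between the ribs with its button (crop 290,130) behind the low wall, and the fingers are clear. It is pressed home at the seated height and held by the spring, so I hand it in.

```bash
python3 -c "
from h import *
print(finish_job())"
```

```text
the job is handed in; nothing more can be done
None
```

The D cell is seated level in the bay, button end behind the low wall and held by the spring; I let go of it and handed the job in at about 24 s, well under the 72 s limit, but `finish_job` returned no verdict.

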